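# Size a cheese block and hold the store dial

## Task

Size the block of cheese that stands under the gauge: push the gauge's foot down until it rests on top of that block and leave it resting there. Then store the reading: turn the spring-return dial clockwise past its first two clicks to the third and no further, and finish with the gripper's fingers still holding it there against its spring. Do not shift the cheese blocks or the jar.

Things in the scene. Friction and masses are not known exactly. Their poses are not given: they have to be found in the camera images.
- gauge: Sizing gauge fixed to the counter, left or right of the control box; place and yaw vary. White board 12 mm thick, 360 mm along y, from x -65 to +115 mm, with three bays 125 mm apart along y; the foot hangs over the middle bay. Origin: on the counter plane, straight below the foot. A 16 mm steel column, top 150 mm above the counter, stands at x +90 mm.
- gauge_slide (a joint): Height slide of the gauge, m: 0 fully up, grows as the foot goes down, to 0.090. The foot's underside is 105 mm minus this value above the board. Starts between 0 and 0.020. A weak spring balances its weight and a brake keeps it where it is left; moving it takes 2 to 5 N. It cannot turn.
- foot (a point): Centre of the underside of the gauge's foot, a steel disc 34 mm across. An arm 12 mm thick runs from it to the carriage on the column. z points up.
- gauge_head (a point): Centre of the top of the gauge's black push head, a disc 30 mm across and 12 mm thick on a 12 mm rod straight above the foot, 70 mm above the foot's underside. Push it down from above (or pinch it).
- control: Control box, bare aluminium, fixed to the counter; place and yaw vary: 130 by 130 mm, 60 mm high, the dial in the middle of its top. Origin: centre of its underside. Black marks on its top around the dial, clockwise from its +x direction: one short bar (rest), then one, two and three long bars at the first, second and third click.
- dial_bar (a point): Foot of the grip bar on the round black dial (disc 68 mm across, its top 70 mm above the counter): 58 mm long along its x, 12 mm wide along its y, 28 mm tall. Origin: on the dial's vertical axis at the bar's foot, 70 mm above the counter. A small nose and white line mark the +x end, which points at the marks; at rest it points along the control box's +x.
- dial (a joint): Turn of the dial, rad, clockwise seen from above: 0 at rest, clicks at 0.40, 0.80 and 1.20, end stop at 1.45. A spring turns it right back to 0 from anywhere, clicks included, when let go: 0.14 N m at rest, 0.19 N m at the third click; getting over each click adds about 0.05 N m.
- block_low: Cheese block, cream coloured with a paper label: 80 mm (x) by 70 mm (y), 40 mm high, 0.22 kg or so, loose. Origin: centre of its underside. Stands in one of the gauge's three bays; which block is under the foot varies.
- block_mid: Cheese block, cream coloured with a paper label: 80 mm (x) by 70 mm (y), 55 mm high, 0.31 kg or so, loose. Origin: centre of its underside. Stands in one of the gauge's three bays; which block is under the foot varies.
- block_tall: Cheese block, cream coloured with a paper label: 80 mm (x) by 70 mm (y), 70 mm high, 0.39 kg or so, loose. Origin: centre of its underside. Stands in one of the gauge's three bays; which block is under the foot varies.
- block_low_top (a point): Centre of the top face of block_low.
- block_mid_top (a point): Centre of the top face of block_mid.
- block_tall_top (a point): Centre of the top face of block_tall.
- jar: Closed jar, 64 mm across, 85 mm high, loose, standing beyond the work: a bystander. Origin: centre of its underside.
Mind the look-alikes: they are no part of the job. There is more than one size of the control; the one meant has the size given above.

How it is judged:
By the outcome, as a careful person would: the job done as asked, in the order asked, and still so for the second after the job is handed in, while the arm keeps its last pose, push and grip.
It also fails if it takes over 45 s, if anything falls off the work surface, if the arm or the gripper's body presses on something with over 40 N, if the wrist force passes 120 N, or if a joint passes its speed limit or range.

## Robot

A 7-joint arm with a two-finger parallel gripper is mounted at the origin on the work surface. World frame = base frame: x ahead of the robot, y to its left, z up, the work surface at z = 0. Lengths are in mm, angles in rad, forces in N, time in s.
With the tool pointing down it reaches from about 400 to 850 mm from the base axis. Payload 4.4 kg.
Tool frame: the origin (TCP) lies between the finger pads; the fingertips stand 19 mm ahead of it and the grasp point (between the pads) is the TCP; z points along the fingers, y is the line along which they close (so a half turn about z gives the same grasp; the last joint's range is limited). The gripper opens to 94 mm and grips with 3 to 60 N. Pads are 16 mm wide; open, the fingers measure 119 mm over their backs; the gripper's body (75 mm by 177 mm) begins 78 mm behind the grasp point.
Start: joints at [-1.405, 0.628, 0.038, 1.517, -0.027, 0.996, -0.02], TCP at [149.299, 632.636, 224.478] pointing down, gripper open.
Joint ranges: [-3.06, 3.06], [-0.37, 2.12], [-1.25, 1.32], [0.18, 2.47], [-1.1, 4.24], [0.23, 1.98], [-2.94, 2.94]. Speed limits (rad/s): [2.57, 2.57, 3.14, 3.14, 3.14, 3.14, 3.14].

## Interface

Orientations are given as a unit quaternion [x, y, z, w].
In Python, from rig import monitor, imaging, job_done gives the robot as it stands.
- The arm moves only by the tool play_rows, never from a script. Its argument "steps" is a list of rows, each a list of 3 entries, a list of its own where there are three numbers: the shift along the world's x, y, z in mm, then the turn, a rotation vector about the world's x, y, z in rad, then the opening, from -1 (shut) to 1 (fully open). In form: [[[dx, dy, dz], [ax, ay, az], gripper], ...]. A call has 1 to 8 rows; each row is the pose to reach, as a shift and turn from the pose commanded when the call began; what a row does not reach only later rows make up. A row lasts 1/12 s, in which the tool goes at most 41.7 mm and 7.16 degrees, less where a joint would pass 70% of its speed; a pose out of reach is approached as far as the arm can. A call with a gripper value outside its range is refused whole. The fingers move at their own pace and stop on an object; "squeeze" is the grip in N (left out, the last holds). Time passes only in rows, so rows that repeat a pose let the fingers close. It gives the time, the measured TCP pose, the force, the opening and the grip force at its end, in the units of the state.
- monitor.get_obs(): the state, without advancing time (a new reading comes with each control period).
- imaging.read_camera(name): name is "side" or "top" or "wrist"; returns the picture (420x560x3 uint8, red, green, blue); there is no depth.
- imaging.camera_params(name): a dict with "camera_matrix" (3x3 intrinsics, pixels), "rvec" (rotation vector, rad) and "tvec" (3), from world to camera coordinates, as OpenCV has them. Camera axes: x right, y down, z forward; pixel columns grow to the right and rows downward; lengths in mm; the calibration is good to about 2 mm. A picture is of the moment at which its call begins: read the wrist's pose just before it. camera_params takes no time and is no camera call; for the wrist camera it gives the pose at the moment of the call.
- job_done(): hands the job in; it is judged then, once.
The state is a dict: "clock": time; "qpos": joint angles; "qvel": joint speeds; "tau": joint torques, N m; "tool_pos": TCP position; "eef_rot": TCP orientation; "wrist_force": force on the tool from outside, world axes, zero at the start; "ft_torque": the same for the moment, N m; "grip_width": finger opening in mm; "grasp_force": force on a finger pad.
Only numpy, scipy, OpenCV 4.12 (cv2) and the standard library are available. Lean on these libraries where they do the work, as an engineer would, in place of code of your own. Each camera call takes 0.05 s, during which the arm holds its last target. There are 200 camera calls.

## Working session

There is one attempt and no reset: what is moved stays moved. The work goes in short steps, Python scripts to look and compute and a tool call to move; the robot and the scene stay as the last step left them, time stands still between calls to the robot, and variables do not carry over. Pictures are saved under pics/ and viewed, at most 10 in all, crops included, and the job is handed in when it is done.

Besides the shell and the picture viewer there is one more tool, called after ">>>" as a command line: name --argument value ..., lists and objects as JSON in quotes. play_rows: Moves the arm, as the interface text tells. Its arguments: {"type":"object","properties":{"steps":{"type":"array","items":{"type":"array"}},"squeeze":{"type":"number"}},"required":["steps"]}

```bash
mkdir -p pics; cat > h.py <<'E'
import numpy as np, cv2
from rig import monitor, imaging, job_done
def grab(n,name):
    p=imaging.camera_params(n); im=imaging.read_camera(n)
    cv2.imwrite(f'pics/{name}.png',im[:,:,::-1]); return im,p
def ray(p,uv,z):
    K=np.array(p['camera_matrix']);R=cv2.Rodrigues(np.array(p['rvec'],float))[0];t=np.array(p['tvec'],float).ravel()
    c=-R.T@t; d=R.T@np.linalg.inv(K)@np.array([uv[0],uv[1],1.])
    return c+d*(z-c[2])/d[2]
def proj(p,X):
    return cv2.projectPoints(np.array(X,float).reshape(-1,3),np.array(p['rvec'],float),np.array(p['tvec'],float),np.array(p['camera_matrix'],float),None)[0].reshape(-1,2)
E
python3 - <<'E'
from h import *
import pickle
d={}
for n in ('top','side'): d[n]=grab(n,n+'0')
pickle.dump(d,open('d0.pkl','wb'))
for n in d:
    p=d[n][1];R=cv2.Rodrigues(np.array(p['rvec'],float))[0];print(n,(-R.T@np.array(p['tvec']).ravel()).round(),R[2].round(2))
print(monitor.get_obs())
E
```

```text
top [ 479.  -10. 1220.] [ 0.1  -0.01 -0.99]
side [404. 695. 772.] [ 0.2  -0.73 -0.65]
{'clock': 0.1, 'qpos': array([-1.40481093,  0.62922158,  0.03848693,  1.51826039, -0.026989  ,
        0.99628089, -0.0200215 ]), 'qvel': array([ 0.00010994, -0.00186412,  0.00022095, -0.00065645, -0.00044586,
       -0.00012655, -0.00127683]), 'tau': array([ 2.73973375e-03, -5.50800276e+01,  1.14743292e+00, -1.87120199e+01,
       -5.21783880e-02,  1.91809813e-02,  3.89154923e-05]), 'tool_pos': array([149.1844533 , 632.07636743, 223.67002716]), 'eef_rot': array([ 1.15657967e-01,  9.93288756e-01, -8.22505052e-04, -7.13359183e-05]), 'wrist_force': array([-0.34347302, -0.34650932, -0.08247979]), 'ft_torque': array([-0.05805381,  0.00145792, -0.01972681]), 'grasp_force': 0.0, 'grip_width': 94.10915441621984}
```

View pics/top0.png

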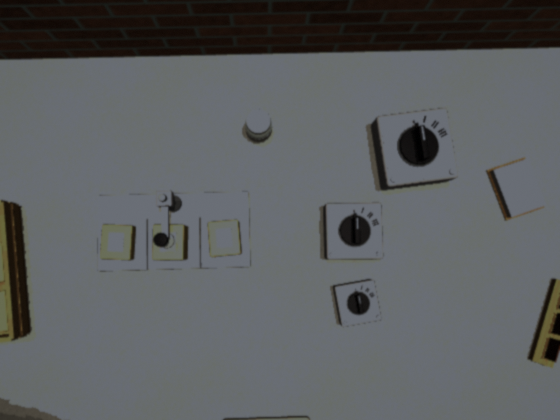

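View pics/side0.png

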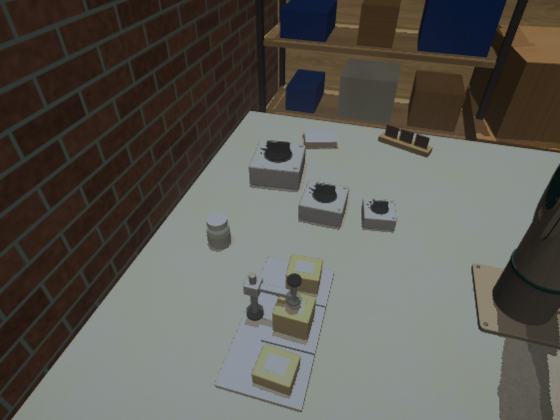

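The top view shows three control boxes, at (415,148) large, (354,231) middle and (358,303) small. The gauge is at (175,232), with its head near (162,240), and the jar is at (258,125). In the side view the block under the foot, at (294,315), looks the tallest. The middle box seems to be about 130 mm, so I'll check that by measuring.

```bash
cat > m.py <<'E'
from h import *
import pickle
d=pickle.load(open('d0.pkl','rb'))
im,p=d['top']
g=cv2.cvtColor(im,cv2.COLOR_RGB2GRAY)
for nm,(u,v) in dict(big=(415,148),mid=(354,231),small=(358,303)).items():
    m=(g<45).astype(np.uint8)
    n,l,s,c=cv2.connectedComponentsWithStats(m)
    for i in range(1,n):
        if np.hypot(*(c[i]-[u,v]))<8 and s[i,4]>100: 
            X=ray(p,c[i],70);w=s[i,2]*2.37*.955; print(nm,'dark',c[i].round(1),s[i],X.round(1))
# crops
def crop(im,x0,y0,w,h,k): 
    c=im[y0:y0+h,x0:x0+w]; return cv2.resize(cv2.convertScaleAbs(c,alpha=1.8),(w*k,h*k),interpolation=cv2.INTER_CUBIC)
a=crop(im,312,190,80,80,5); b=crop(im,95,180,80,80,5)
cv2.imwrite('pics/c1.png',np.hstack([b,a])[:,:,::-1])
ims,ps=d['side']
cv2.imwrite('pics/c2.png',np.hstack([crop(ims,230,250,100,140,4),crop(ims,290,160,70,140,4)])[:,:,::-1])
E
python3 m.py
```

```text
big dark [417.5 145.9] [ 398  123   40   43 1198] [ 716.9 -367.3   70. ]
mid dark [354.2 230.7] [339 214  31  32 700] [ 525.3 -212.2   70. ]
small dark [357.9 303. ] [348 292  21  22 354] [ 363.6 -213.5   70. ]
```

View pics/c1.png

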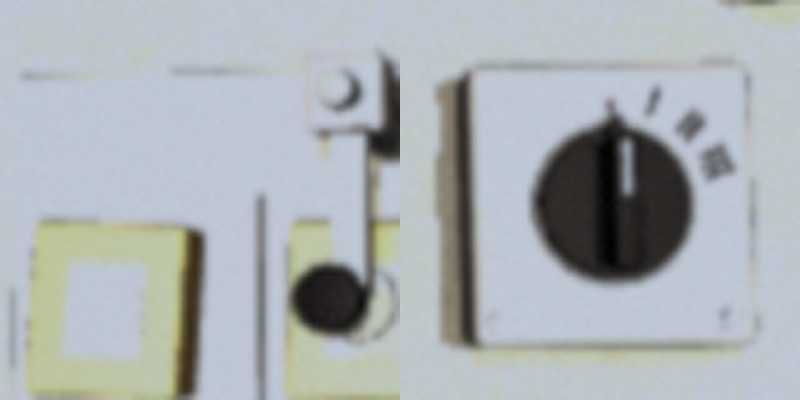

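View pics/c2.png

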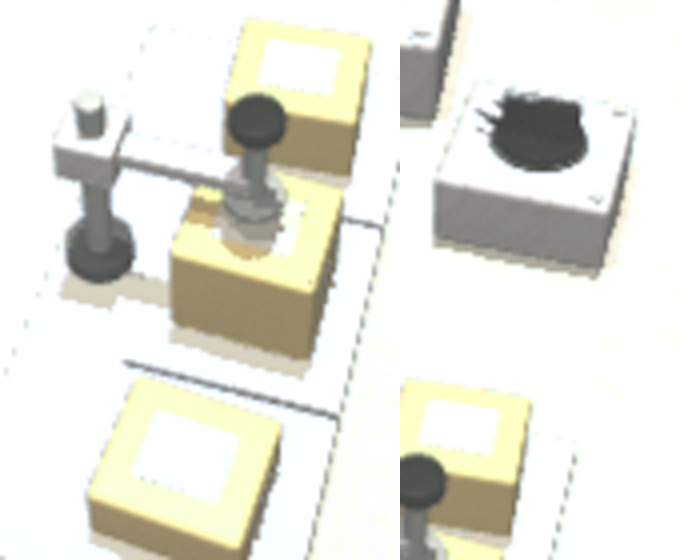

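The crops show the head disc at top (161,240) and side (294,279). The middle box's top corners span about 55 px, with the nose pointing to the short bar at rest and the marks running clockwise. The block under the foot is the tallest.

```bash
cat > m2.py <<'E'
from h import *
import pickle
d=pickle.load(open('d0.pkl','rb'))
im,p=d['top'];ims,ps=d['side']
c=np.array([(472,66),(748,64),(752,345),(475,345)],float); c=(c-[400,0]+0)/5+[312,190]-.4
X=np.array([ray(p,u,60) for u in c]);print(X.round(1),X.mean(0).round(1))
for i in range(4): e=X[(i+1)%4]-X[i];print(np.linalg.norm(e).round(1),np.degrees(np.arctan2(e[1],e[0])).round(2))
line=[(627,140),(627,194)]
L=[ray(p,(np.array(q)-[400,0])/5+[312,190]-.4,98) for q in line];print('line',L)
print('noseproj', )
# head triangulate
def P(p): return np.array(p['camera_matrix'])@np.hstack([cv2.Rodrigues(np.array(p['rvec'],float))[0],np.array(p['tvec'],float).reshape(3,1)])
def tri(a,b):
    h=cv2.triangulatePoints(P(p),P(ps),np.array(a,float).reshape(2,1),np.array(b,float).reshape(2,1)).ravel();Y=h[:3]/h[3]
    print(Y.round(1),proj(p,Y)-a,proj(ps,Y)-b)
for b in [(257,112),(257,116)]:
  tri(np.array((330,298))/5+[95,180]-.4, np.array(b)/4+[230,250]-.4)
# column top
tri(np.array((338,88))/5+[95,180]-.4, np.array((90,101))/4+[230,250]-.4)
E
python3 m2.py
```

```text
[[ 591.4 -151.9   60. ]
 [ 589.  -279.1   60. ]
 [ 460.5 -274.6   60. ]
 [ 464.  -148.4   60. ]] [ 526.2 -213.5   60. ]
127.2 -91.08
128.6 178.0
126.3 88.44
127.5 -1.57
line [array([ 552.97338343, -214.79953573,   98.        ]), array([ 529.0351817 , -213.73970179,   98.        ])]
noseproj
[514.2 205.8 167.7] [[0.02345738 0.13611726]] [[-0.24465206 -0.03398948]]
[514.2 206.3 165.2] [[0.03155665 0.18381209]] [[-0.33071121 -0.0460572 ]]
[603.8 206.1 147.1] [[0.02582156 0.11216377]] [[-0.20071835 -0.03406985]]
```

Sides of about 128 mm confirm that the middle box is the right one: axis about (526,-213.5), yaw about -1.8°. The gauge head is at about (514,206,168), with yaw about 0. I'm moving above the head with the fingers shut.

>>> play_rows --steps '[[[208, -243, 0], [0, 0, 0.1], -1], [[208, -243, 0], [0, 0, 0.1], -1], [[208, -243, 0], [0, 0, 0.1], -1], [[208, -243, 0], [0, 0, 0.1], -1], [[208, -243, 0], [0, 0, 0.1], -1], [[208, -243, 0], [0, 0, 0.1], -1], [[208, -243, 0], [0, 0, 0.1], -1], [[208, -243, 0], [0, 0, 0.1], -1]]' --squeeze 40

```text
clock: 0.77
tool_pos: [359.9, 385.5, 224.3]
eef_rot: [0.068, 0.998, -0.001, 0.0]
wrist_force: [0.3, 0.3, 0.2]
grip_width: 43.9
grasp_force: 0.0
```

>>> play_rows --steps '[[[155, -179, -5], [0, 0, 0.1], -1], [[155, -179, -5], [0, 0, 0.1], -1], [[155, -179, -5], [0, 0, 0.1], -1], [[155, -179, -5], [0, 0, 0.1], -1], [[155, -179, -5], [0, 0, 0.1], -1], [[155, -179, -5], [0, 0, 0.1], -1], [[155, -179, -5], [0, 0, 0.1], -1], [[155, -179, -5], [0, 0, 0.1], -1]]'

```text
clock: 1.43
tool_pos: [513.1, 208.6, 219.0]
eef_rot: [0.018, 1.0, -0.0, -0.0]
wrist_force: [-0.1, -0.1, -0.7]
grip_width: 0.2
grasp_force: 0.0
```

```bash
python3 - <<'E'
from h import *
print(monitor.get_obs()['qpos'].round(2))
im,p=grab('top','t1');ims,ps=grab('side','s1')
f=lambda im,x,y,w,h,k:cv2.resize(cv2.convertScaleAbs(im[y:y+h,x:x+w],alpha=1.8),(w*k,h*k),interpolation=cv2.INTER_CUBIC)
cv2.imwrite('pics/c3.png',f(ims,210,190,140,140,4)[:,:,::-1])
E
```

```text
[-0.44  0.5   0.01  1.79 -0.    0.85  1.1 ]
```

View pics/c3.png

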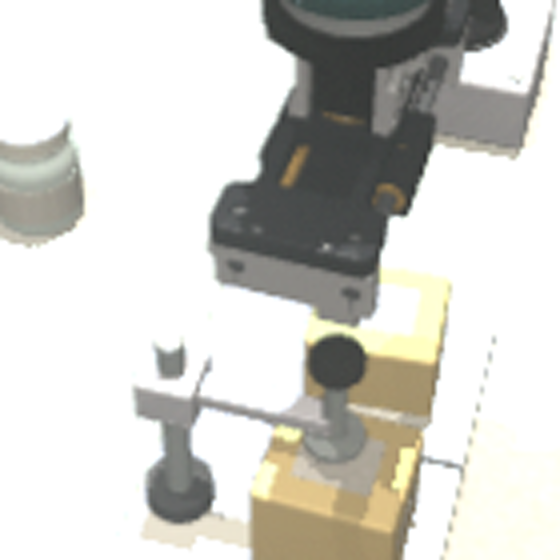

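```bash
python3 - <<'E'
from h import *
p=imaging.camera_params('side')
for X in [(513,208.6,200),(513,208.6,219),(513,208.6,297),(514,206,168),(513+37,208+88,297),(513-37,208+88,297)]: print(X,((proj(p,X)[0]-[210,190])*4).round())
E
```

```text
(513, 208.6, 200) [337. 312.]
(513, 208.6, 219) [338. 286.]
(513, 208.6, 297) [343. 168.]
(514, 206, 168) [335. 350.]
(550, 296, 297) [203. 293.]
(476, 296, 297) [379. 331.]
```

The tip and the head line up: tip at (337,312), head at (335,350). The body hides the fingers. Going down.

>>> play_rows --steps '[[[1, -2, -15], [0, 0, 0], -1], [[1, -2, -28], [0, 0, 0], -1], [[1, -2, -32], [0, 0, 0], -1], [[1, -2, -34], [0, 0, 0], -1], [[1, -2, -36], [0, 0, 0], -1], [[1, -2, -38], [0, 0, 0], -1], [[1, -2, -40], [0, 0, 0], -1], [[1, -2, -40], [0, 0, 0], -1]]'

```text
clock: 2.2
tool_pos: [513.4, 209.3, 179.6]
eef_rot: [0.016, 1.0, 0.0, 0.0]
wrist_force: [-0.3, 0.3, 0.6]
grip_width: 0.6
grasp_force: 0.0
```

>>> play_rows --steps '[[[0, -2, -1], [0, 0, 0], -1], [[0, -2, -2], [0, 0, 0], -1], [[0, -2, -3], [0, 0, 0], -1], [[0, -2, -4], [0, 0, 0], -1]]'

```text
clock: 2.53
tool_pos: [514.3, 206.9, 175.8]
eef_rot: [0.016, 1.0, 0.0, 0.001]
wrist_force: [0.7, 1.7, 3.6]
grip_width: 0.0
grasp_force: 1.5
```

>>> play_rows --steps '[[[0, 0, -1], [0, 0, 0], -1], [[0, 0, -2], [0, 0, 0], -1], [[0, 0, -3], [0, 0, 0], -1], [[0, 0, -3], [0, 0, 0], -1]]'

```text
clock: 2.87
tool_pos: [513.8, 206.5, 172.4]
eef_rot: [0.016, 1.0, -0.0, 0.0]
wrist_force: [1.4, 1.2, 3.5]
grip_width: 0.5
grasp_force: 1.2
```

>>> play_rows --steps '[[[0, 0, -1], [0, 0, 0], -1], [[0, 0, -1], [0, 0, 0], -1]]'

```text
clock: 3.03
tool_pos: [513.6, 206.4, 171.4]
eef_rot: [0.016, 1.0, -0.0, 0.0]
wrist_force: [1.9, 2.3, 2.3]
grip_width: 0.6
grasp_force: 1.2
```

>>> play_rows --steps '[[[0, 0, -1], [0, 0, 0], -1], [[0, 0, -1], [0, 0, 0], -1]]'

```text
clock: 3.2
tool_pos: [513.6, 206.4, 171.3]
eef_rot: [0.016, 1.0, -0.0, 0.0]
wrist_force: [0.4, -0.3, 10.0]
grip_width: 1.0
grasp_force: 4.5
```

>>> play_rows --steps '[[[0, 0, -1], [0, 0, 0], -1], [[0, 0, -1], [0, 0, 0], -1]]'

```text
clock: 3.37
tool_pos: [513.6, 206.4, 171.2]
eef_rot: [0.016, 1.0, 0.0, 0.0]
wrist_force: [-1.7, -0.3, 16.3]
grip_width: 0.6
grasp_force: 8.0
```

Resting on the tall block: the tip is at 152.2 (152 expected) and the force rose to 16 N. Lifting and going to the dial.

>>> play_rows --steps '[[[0, 0, 10], [0, 0, 0], -1], [[0, 0, 40], [0, 0, 0], -1], [[0, -30, 50], [0, 0, 0], -1], [[2, -70, 50], [0, 0, 0], 0], [[4, -110, 50], [0, 0, 0], 0], [[6, -150, 50], [0, 0, 0], 0], [[8, -190, 50], [0, 0, 0], 0], [[8, -230, 50], [0, 0, 0], 0]]'

```text
clock: 4.03
tool_pos: [519.7, -25.6, 219.0]
eef_rot: [0.016, 1.0, -0.0, -0.002]
wrist_force: [0.6, -0.3, -0.4]
grip_width: 30.4
grasp_force: 0.0
```

>>> play_rows --steps '[[[0, -40, 0], [0, 0, 0], 0], [[2, -80, 0], [0, 0, 0], 0], [[3, -120, 0], [0, 0, 0], 0], [[4, -160, 0], [0, 0, 0], 0], [[4, -190, 0], [0, 0, 0], 0], [[4, -190, 0], [0, 0, 0], 0], [[4, -190, 0], [0, 0, 0], 0]]'

```text
clock: 4.62
tool_pos: [523.2, -215.4, 218.6]
eef_rot: [0.018, 1.0, 0.0, -0.002]
wrist_force: [-0.0, 0.5, -0.5]
grip_width: 47.0
grasp_force: 0.0
```

```bash
python3 - <<'E'
from h import *
import pickle
print(monitor.get_obs()['qpos'].round(2),monitor.get_obs()['tool_pos'])
im,p=grab('wrist','w1');ims,ps=grab('side','s2')
pickle.dump((im,p),open('w1.pkl','wb'))
print([proj(p,(526,-213.5,z)).round() for z in (70,98)])
f=lambda im,x,y,w,h,k:cv2.resize(cv2.convertScaleAbs(im[y:y+h,x:x+w],alpha=1.8),(w*k,h*k),interpolation=cv2.INTER_CUBIC)
cv2.imwrite('pics/w2.png',np.hstack([f(im,140,0,420,420,1),f(ims,225,230,105,140,3)])[:,:,::-1])
E
```

```text
[ 0.32  0.51  0.03  1.76 -0.02  0.87  1.89] [ 523.21914769 -215.40206137  218.5942878 ]
[array([[283., 205.]]), array([[283., 213.]])]
```

View pics/w2.png

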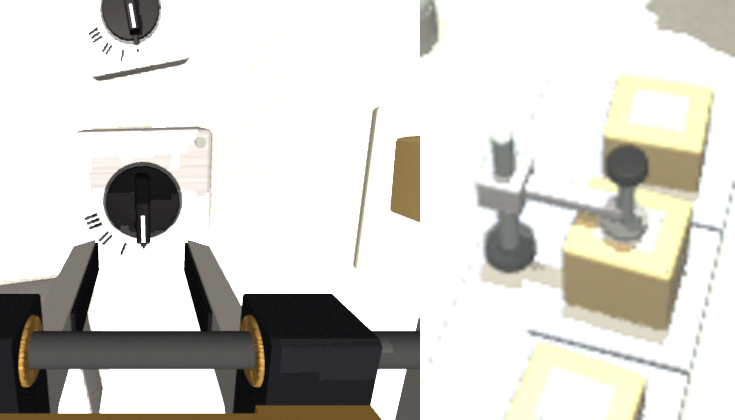

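The foot rests on the block's top at (625,222) in the crop. In the wrist view the dial is at full-frame pixel (282,203) against a predicted (283,205), and the bar is aligned with the fingers. Descending.

>>> play_rows --steps '[[[3, 2, -35], [0, 0, 0], 0], [[3, 2, -70], [0, 0, 0], 0], [[3, 2, -95], [0, 0, 0], 0], [[3, 2, -110], [0, 0, 0], 0], [[3, 2, -120], [0, 0, 0], 0], [[3, 2, -125], [0, 0, 0], 0], [[3, 2, -125], [0, 0, 0], 0]]'

```text
clock: 5.3
tool_pos: [528.1, -210.0, 93.9]
eef_rot: [0.015, 1.0, 0.0, -0.001]
wrist_force: [-0.6, 0.3, -0.3]
grip_width: 46.7
grasp_force: 0.0
```

>>> play_rows --steps '[[[0, 0, 0], [0, 0, 0], -1], [[0, 0, 0], [0, 0, 0], -1], [[0, 0, 0], [0, 0, 0], -1], [[0, 0, 0], [0, 0, 0], -1], [[0, 0, 0], [0, 0, 0], -1], [[0, 0, 0], [0, 0, 0], -1]]' --squeeze 40

```text
clock: 5.8
tool_pos: [528.5, -214.4, 95.2]
eef_rot: [0.016, 1.0, -0.002, 0.001]
wrist_force: [0.2, -1.6, 1.2]
grip_width: 12.1
grasp_force: 40.0
```

>>> play_rows --steps '[[[0, 0, 0], [0, 0, -0.06], -1], [[0, 0, 0], [0, 0, -0.16], -1], [[0, 0, 0], [0, 0, -0.26], -1], [[0, 0, 0], [0, 0, -0.36], -1], [[0, -1, 0], [0, 0, -0.46], -1], [[0, -1, 0], [0, 0, -0.54], -1], [[0, -1, 0], [0, 0, -0.6], -1], [[0, -1, 0], [0, 0, -0.6], -1]]' --squeeze 58

```text
clock: 6.47
tool_pos: [528.1, -215.8, 95.2]
eef_rot: [0.313, 0.95, -0.002, 0.001]
wrist_force: [-1.9, -6.1, 0.3]
grip_width: 11.5
grasp_force: 58.0
```

```bash
python3 - <<'E'
from h import *
o=monitor.get_obs();print(o['qpos'].round(2),o['ft_torque'].round(3),o['wrist_force'].round(1),o['eef_rot'].round(3),o['grip_width'])
E
```

```text
[ 0.21  0.7   0.19  1.86 -0.21  0.6   1.47] [-1.37   0.326  0.192] [-1.9 -6.1  0.3] [ 0.313  0.95  -0.002  0.001] 11.489217207854505
```

>>> play_rows --steps '[[[0, 0, 0], [0, 0, -0.08], -1], [[0, -1, 0], [0, 0, -0.16], -1], [[0, -1, 0], [0, 0, -0.26], -1], [[-1, -1, 0], [0, 0, -0.36], -1], [[-1, -2, 0], [0, 0, -0.46], -1], [[-1, -2, 0], [0, 0, -0.54], -1], [[-1, -2, 0], [0, 0, -0.57], -1], [[-1, -2, 0], [0, 0, -0.57], -1]]'

```text
clock: 7.13
tool_pos: [527.0, -216.8, 95.2]
eef_rot: [0.566, 0.825, -0.001, 0.001]
wrist_force: [-3.3, -4.4, 3.7]
grip_width: 11.4
grasp_force: 58.0
```

```bash
cat > s.py <<'E'
from h import *
import sys
o=monitor.get_obs();r=o['eef_rot'];print(o['ft_torque'].round(3),o['wrist_force'].round(1),r.round(4),o['grip_width'],'turn',2*(np.arctan2(r[0],r[1])-.016))
im,p=grab('top',sys.argv[1]);w,_=grab('wrist',sys.argv[1]+'w')
f=lambda im,x,y,ww,h,k:cv2.resize(cv2.convertScaleAbs(im[y:y+h,x:x+ww],alpha=1.8),(ww*k,h*k),interpolation=cv2.INTER_CUBIC)
cv2.imwrite('pics/x%s.png'%sys.argv[1],np.hstack([f(w,140,100,280,210,2),cv2.resize(f(im,310,180,90,90,4),(420,420))[:, :240]])[:,:,::-1])
E
python3 s.py e1
```

```text
[-1.251  0.622  0.155] [-3.3 -4.4  3.7] [ 0.5658  0.8245 -0.0013  0.0011] 11.39981795086983 turn 1.1708540797800202
```

View pics/xe1.png

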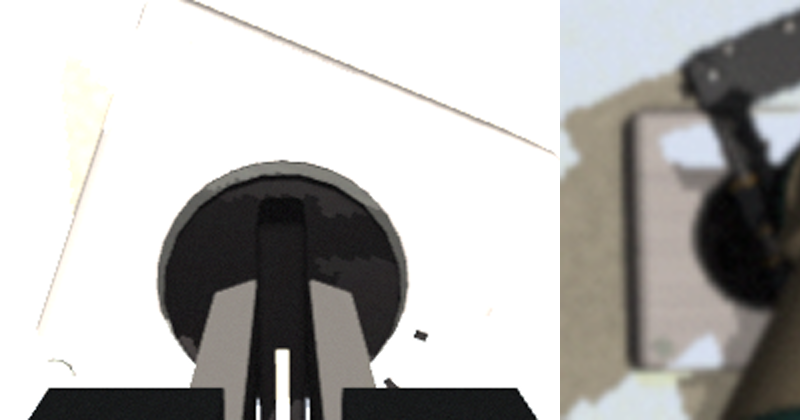

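>>> play_rows --steps '[[[0, 0, 0], [0, 0, -0.02], -1], [[0, 0, 0], [0, 0, -0.02], -1]]'

```text
clock: 7.4
tool_pos: [526.9, -216.8, 95.1]
eef_rot: [0.574, 0.819, -0.001, 0.001]
wrist_force: [-2.4, -4.7, 3.0]
grip_width: 11.3
grasp_force: 58.0
```

```bash
python3 s.py e2
```

```text
[-1.216  0.619  0.226] [-2.4 -4.7  3. ] [ 0.5738  0.819  -0.0011  0.0011] 11.315301340867943 turn 1.1903078363381585
```

>>> play_rows --steps '[[[0, 0, 0], [0, 0, -0.02], -1], [[0, 0, 0], [0, 0, -0.02], -1], [[0, 0, 0], [0, 0, -0.02], -1]]'

```text
clock: 7.75
tool_pos: [526.9, -216.8, 95.1]
eef_rot: [0.582, 0.813, -0.001, 0.001]
wrist_force: [-2.9, -5.6, 3.7]
grip_width: 11.5
grasp_force: 58.0
```

```bash
python3 s.py e3
```

```text
[-1.233  0.637  0.203] [-2.9 -5.6  3.7] [ 0.5817  0.8134 -0.0011  0.0011] 11.46783634310792 turn 1.2096252871320525
```

```bash
python3 - <<'E'
from h import *
im=cv2.imread('pics/e3w.png',0);p=imaging.camera_params('wrist')
seg=cv2.createLineSegmentDetector().detect(im)[0].reshape(-1,4)
for s in seg:
    L=np.hypot(s[2]-s[0],s[3]-s[1])
    if L<22: continue
    for z in ((60,98) if s[3]>250 or 390<s[0]+s[2]<1200 else (60,)):
        a,b=ray(p,s[:2],z),ray(p,s[2:],z);d=b-a
        ang=np.degrees(np.arctan2(d[1],d[0]))
        print(s.round(),z,a[:2].round(),b[:2].round(),round(ang%90,2) if z==60 else round(ang%180,2))
E
```

```text
[164. 293. 251. 293.] 60 [ 468. -270.] [ 518. -253.] 18.93
[164. 293. 251. 293.] 98 [ 475. -245.] [ 515. -232.] 18.93
[343. 293. 398. 293.] 60 [ 572. -234.] [ 604. -223.] 18.99
[343. 293. 398. 293.] 98 [ 559. -217.] [ 584. -208.] 18.99
[312. 293. 336. 294.] 60 [ 554. -240.] [ 568. -236.] 17.6
[312. 293. 336. 294.] 98 [ 544. -222.] [ 555. -218.] 17.6
[284. 317. 284. 276.] 60 [ 543. -261.] [ 534. -235.] 19.76
[284. 317. 284. 276.] 98 [ 535. -239.] [ 528. -217.] 109.76
[141. 413. 131. 338.] 60 [ 475. -364.] [ 456. -308.] 18.81
[141. 413. 131. 338.] 98 [ 480. -321.] [ 465. -276.] 108.81
[423. 331. 554. 331.] 60 [ 630. -242.] [ 709. -215.] 18.92
[423. 331. 554. 331.] 98 [ 605. -223.] [ 668. -201.] 18.92
[  8. 331. 138. 331.] 60 [ 380. -328.] [ 459. -301.] 18.93
[  8. 331. 138. 331.] 98 [ 404. -292.] [ 467. -270.] 18.93
[267. 331. 294. 331.] 60 [ 536. -274.] [ 553. -269.] 19.1
[267. 331. 294. 331.] 98 [ 529. -249.] [ 543. -245.] 19.1
[267. 299. 266. 331.] 60 [ 530. -253.] [ 536. -275.] 16.61
[267. 299. 266. 331.] 98 [ 524. -232.] [ 529. -249.] 106.61
[139. 331. 164. 292.] 60 [ 459. -301.] 
[... 6321 characters left out ...]
39. 416. 180.] 98 [ 569. -183.] [ 569. -153.] 89.51
[ 45. 137.  26. 119.] 60 [ 384. -199.] [ 373. -192.] 60.99
[534. 418. 544. 375.] 60 [ 732. -280.] [ 720. -247.] 19.07
[534. 418. 544. 375.] 98 [ 687. -254.] [ 677. -227.] 109.07
[ 43. 169.  22. 174.] 60 [ 386. -217.] [ 375. -223.] 31.92
[ 22. 144.  47. 151.] 60 [ 372. -207.] [ 386. -206.] 1.31
[366. 291. 381. 261.] 60 [ 585. -228.] [ 586. -207.] 88.95
[366. 291. 381. 261.] 98 [ 569. -212.] [ 569. -195.] 88.95
[ 67. 337.  43. 337.] 60 [ 417. -321.] [ 402. -325.] 18.72
[ 67. 337.  43. 337.] 98 [ 433. -286.] [ 422. -290.] 18.72
[ 94. 337.  71. 338.] 60 [ 433. -315.] [ 419. -320.] 21.24
[ 94. 337.  71. 338.] 98 [ 447. -282.] [ 435. -286.] 21.24
```

The bar is at about -70.7° and the box yaw is about -0.7°, so the dial is at about 1.22 rad. The torque fell from 0.226 to 0.203 N m over the last 0.02 rad, which fits having passed the third click. The grip is firm at 58 N. Handing in after a short settle.

>>> play_rows --steps '[[[0, 0, 0], [0, 0, 0], -1], [[0, 0, 0], [0, 0, 0], -1], [[0, 0, 0], [0, 0, 0], -1], [[0, 0, 0], [0, 0, 0], -1]]'

```text
clock: 8.18
tool_pos: [526.9, -216.8, 95.2]
eef_rot: [0.582, 0.813, -0.001, 0.001]
wrist_force: [-2.4, -5.6, 3.6]
grip_width: 11.2
grasp_force: 58.0
```

```bash
python3 - <<'E'
from h import *
o=monitor.get_obs();r=o['eef_rot'];print(o['ft_torque'].round(3),2*(np.arctan2(r[0],r[1])-.016),o['grasp_force'])
print(job_done())
E
```

```text
[-1.253  0.664  0.171] 1.2095860566642727 57.95016288757324
the job is handed in; nothing more can be done
None
```

The job is handed in at about 8.2 s: the gauge foot rests on the tall block, and the gripper holds the dial at about 1.21 rad (third click at 1.20); the hand-in call gave no verdict.

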